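Tack the biscuit caps on three chocolates

TASK

Tack the biscuit caps onto the three chocolate shells by pressing lightly on top of each with the fingertips: first the round chocolate, then the heart-shaped one, last the square one. Press each cap straight down about 5 mm so that it bites but is not driven home. Do not lift, tip or push the chocolates out of place, and leave the cups, bottles and everything else alone.

Things in the scene. Friction and masses are not known exactly. Their poses are not given: they have to be found in the camera images.
- round_shell: round chocolate shell, dark brown, a disc 82 mm across and 32 mm high, about 0.27 kg, standing loose on the table; origin at the centre of its underside, z up.
- round_cap (a joint): Depth of the sandy-coloured biscuit cap of the round chocolate. 0 = as found, standing 16 mm proud of the shell's top; grows (m) as it is pressed straight down into the shell, up to 0.012 (home). The push fit does not move below about 3.5 N; then it takes about 0.35 N more for each mm, so 5 mm needs about 5.3 N. It stays where it is left.
- round_cap_top (a point): Centre of the flat top (31 mm across) of the cap of the round chocolate; the cap is a disc 36 mm across at the middle of the shell, and its top is 48 mm above the table as found.
- heart_shell: heart-shaped chocolate shell, dark brown, about 78 by 85 mm and 32 mm high, about 0.27 kg, standing loose on the table; origin at the centre of its underside, z up; its point is towards its -x, its two lobes towards +x.
- heart_cap (a joint): Depth of the sandy-coloured biscuit cap of the heart chocolate. 0 = as found, standing 16 mm proud of the shell's top; grows (m) as it is pressed straight down into the shell, up to 0.012 (home). The push fit does not move below about 3.5 N; then it takes about 0.35 N more for each mm, so 5 mm needs about 5.3 N. It stays where it is left.
- heart_cap_top (a point): Centre of the flat top (31 mm across) of the cap of the heart chocolate; the cap is a disc 36 mm across at the middle of the shell, and its top is 48 mm above the table as found.
- square_shell: square chocolate shell, dark brown, 76 by 76 mm and 32 mm high, about 0.27 kg, standing loose on the table; origin at the centre of its underside, z up.
- square_cap (a joint): Depth of the sandy-coloured biscuit cap of the square chocolate. 0 = as found, standing 16 mm proud of the shell's top; grows (m) as it is pressed straight down into the shell, up to 0.012 (home). The push fit does not move below about 3.5 N; then it takes about 0.35 N more for each mm, so 5 mm needs about 5.3 N. It stays where it is left.
- square_cap_top (a point): Centre of the flat top (31 mm across) of the cap of the square chocolate; the cap is a disc 36 mm across at the middle of the shell, and its top is 48 mm above the table as found.
- cup_a: Bystander, to be left alone: clear plastic cup, 62 mm across, 75 mm high, open at the top, among the chocolates; origin at the centre of its underside.
- cup_b: Bystander, to be left alone: a second clear plastic cup, 62 mm across, 75 mm high, among the chocolates; origin at the centre of its underside.
- spoon: Bystander, to be left alone: white plastic spoon, 170 mm long, lying flat.
- bottle_a: Bystander, to be left alone: closed water bottle with white cap, 62 mm across, 190 mm high; origin at the centre of its underside.
- bottle_b: Bystander, to be left alone: a second closed water bottle, the same size; origin at the centre of its underside.
- gift_box: Bystander, to be left alone: closed brown card gift box with a dark window, 102 by 142 by 47 mm; origin at the centre of its underside.
- nut_bowl: Bystander, to be left alone: small white bowl, 90 mm across, 40 mm high; origin at the centre of its underside.

How it is judged (in metres and radians):
On the way, in this order (a step that is already met when the one before it is completed fails the run):
1. the cap of the round chocolate is pressed in by more than 2 mm (value of joint round_cap above 0.002 m), for 0.2 s.
2. the cap of the heart chocolate is pressed in by more than 2 mm (value of joint heart_cap above 0.002 m), for 0.2 s.
3. the cap of the square chocolate is pressed in by more than 2 mm (value of joint square_cap above 0.002 m), for 0.2 s.
At the end, for the whole second after the job is handed in: All three caps are pressed in by between 2 and 9 mm, and the three chocolates stand still and upright within 25 mm of where they were (value of joint round_cap between 0.002 and 0.009 m and distance of each of round_shell, heart_shell, square_shell from where it was at the start of the episode below 0.025 m and angle between each of round_shell, heart_shell, square_shell's own z axis and vertical below 0.1 rad and linear speed of each of round_shell, heart_shell, square_shell below 0.02 m/s and value of joint heart_cap between 0.002 and 0.009 m and value of joint square_cap between 0.002 and 0.009 m); the robot touches nothing.
It fails at once if a cap is driven in by more than 10 mm (value of joint any of round_cap, heart_cap, square_cap above 0.01 m).
It fails at once if the fingers push on a chocolate or its cap with more than 15 N (contact force between the fingers and round_shell above 15 N or contact force between the fingers and heart_shell above 15 N or contact force between the fingers and square_shell above 15 N).
It fails at once if a chocolate is lifted more than 10 mm, tipped over 0.25 rad, or shifted more than 30 mm ((height (world z) of round_shell above 0.01 m or angle between round_shell's own z axis and vertical above 0.25 rad or distance of round_shell from where it was at the start of the episode above 0.03 m) or (height (world z) of heart_shell above 0.01 m or angle between heart_shell's own z axis and vertical above 0.25 rad or distance of heart_shell from where it was at the start of the episode above 0.03 m) or (height (world z) of square_shell above 0.01 m or angle between square_shell's own z axis and vertical above 0.25 rad or distance of square_shell from where it was at the start of the episode above 0.03 m)).
It fails at once if a bystander is moved more than 30 mm (distance of any of cup_a, cup_b, spoon, bottle_a, bottle_b, gift_box, nut_bowl from where it was at the start of the episode above 0.03 m).
It also fails if it takes over 58 s, if anything falls off the work surface, if the arm or the gripper's body presses on something with over 40 N, if the wrist force passes 120 N, or if a joint passes its speed limit or range.

ROBOT

A 6-joint arm with a two-finger parallel gripper is mounted at the origin on the work surface. World frame = base frame: x ahead of the robot, y to its left, z up, the work surface at z = 0. Lengths are in m, angles in degrees, forces in N, time in s.
With the tool pointing down it reaches from about 0.325 to 0.85 m from the base axis. Payload 15.5 kg.
Tool frame: the origin (TCP) lies at the very end of the fingers, on their centre line; the grasp point (between the pads) lies arm.grip_depth behind it (arm.grip_depth is the distance from the TCP to the grasp point, in m); z points along the fingers, y is the line along which they close (so a half turn about z gives the same grasp; the last joint's range is limited). The gripper opens to 91 mm and grips with 3 to 60 N. Pads are 32 mm wide; open, the fingers measure 118 mm over their backs; the gripper's body (76 mm by 178 mm) begins 60 mm behind the grasp point.
Start: joints at [70.159, 28.281, 77.091, -0, 74.628, -5.472], TCP at [0.155, 0.605, 0.214] pointing down, gripper open.
Joint ranges: [-166.48, 166.48], [-47.26, 123.95], [12.59, 153.08], [-70.14, 250.14], [6.76, 159.57], [-176.63, 176.63]. Speed limits (degrees/s): [108.29, 108.29, 147.25, 172.46, 172.46, 172.46].

INTERFACE

Orientations are given as a 3x3 rotation matrix whose columns are the frame's x, y, z axes.
In Python, from rig import arm gives the robot as it stands. Calls block until the motion is done:
- arm.move_to(position, orientation): joint-space move of the TCP to a pose.
- arm.move_l(position, orientation=None, feed=0.15): straight line of the TCP; orientation=None keeps the orientation; feed is the mean speed in m/s.
- arm.move_joints(angles): joint-space move.
- arm.grip(opening): finger opening in m; the grip force is fixed at half the most; returns when the fingers have stopped.
- arm.sleep(seconds).
- arm.solve_ik(position, orientation): joint angles nearest the present ones, or None.
- arm.snapshot(name): name is "side" or "top" or "wrist"; returns the picture (400x640x3 uint8, red, green, blue); there is no depth.
- arm.get_calibration(name): a dict with "intrinsics" (3x3 intrinsics, pixels), "k1" (the pictures are not rectified: a ray, as slopes to the right and down, at radius r is drawn at 1 + k1 r^2 times it, then the intrinsics apply), "cam_to_world" (4x4, takes a point from camera to world coordinates). Camera axes: x right, y down, z forward; pixel columns grow to the right and rows downward; lengths in m; the calibration is good to about 2 mm. A picture is of the moment at which its call begins: read the wrist's pose just before it. get_calibration takes no time and is no camera call; for the wrist camera it gives the pose at the moment of the call.
A pose or a line that the arm cannot do raises arm.Unreachable and nothing moves.
- arm.sign_off(): hands the job in; it is judged then, once.
Readings, each from a call of its own:
- arm.current_t(): time.
- arm.current_joint_positions(): joint angles.
- arm.current_dq(): joint speeds.
- arm.current_tau(): joint torques, N m.
- arm.current_ee_pos(): TCP position.
- arm.current_tool_rot(): TCP orientation.
- arm.current_force(): force on the tool from outside, world axes, zero at the start.
- arm.current_torque(): the same for the moment, N m.
- arm.current_width(): finger opening in m.
- arm.current_grasp_force(): force on a finger pad.
Only numpy, scipy, OpenCV 4.12 (cv2) and the standard library are available. Lean on these libraries where they do the work, as an engineer would, in place of code of your own. Each camera call takes 0.05 s, during which the arm holds its last target. There are 200 camera calls.

## Working session

There is one attempt and no reset: what is moved stays moved. The work goes in short steps, each a Python script; the robot and the scene stay as the last script left them, time stands still between calls to the robot, and variables do not carry over. Pictures are saved under pics/ and viewed, at most 10 in all, crops included, and the job is handed in when it is done.

```bash
mkdir -p pics
python3 - <<'E'
from rig import arm
import cv2,numpy as np
for n in("top","side"):
    cv2.imwrite(f"pics/{n}0.png",arm.snapshot(n)[:,:,::-1]); c=arm.get_calibration(n); print(n,c)
print(arm.current_t(),arm.current_tool_rot(),arm.grip_depth)
E
```

```text
top {'intrinsics': array([[511.71384536,   0.        , 320.90627559],
       [  0.        , 511.71384536, 202.47079267],
       [  0.        ,   0.        ,   1.        ]]), 'k1': -0.02172193360914071, 'cam_to_world': array([[ 0.01497768, -0.98528411,  0.1702671 ,  0.42142837],
       [-0.99986255, -0.01596932, -0.00445591, -0.00601165],
       [ 0.00710939, -0.17017696, -0.98538787,  1.10913674],
       [ 0.        ,  0.        ,  0.        ,  1.        ]])}
side {'intrinsics': array([[413.60151672,   0.        , 318.54981889],
       [  0.        , 413.60151672, 202.04479922],
       [  0.        ,   0.        ,   1.        ]]), 'k1': -0.08591399412326998, 'cam_to_world': array([[ 0.98044575, -0.15341535,  0.12324715,  0.50433255],
       [-0.196785  , -0.76858965,  0.60872458, -0.54085741],
       [ 0.00133879, -0.62107462, -0.78375029,  0.7693302 ],
       [ 0.        ,  0.        ,  0.        ,  1.        ]])}
0.1 [[-9.68714655e-01  2.48176904e-01 -3.75076247e-04]
 [ 2.48177167e-01  9.68714087e-01 -1.05433078e-03]
 [ 1.01681096e-04 -1.11443104e-03 -9.99999374e-01]] 0.0188
```

View pics/top0.png

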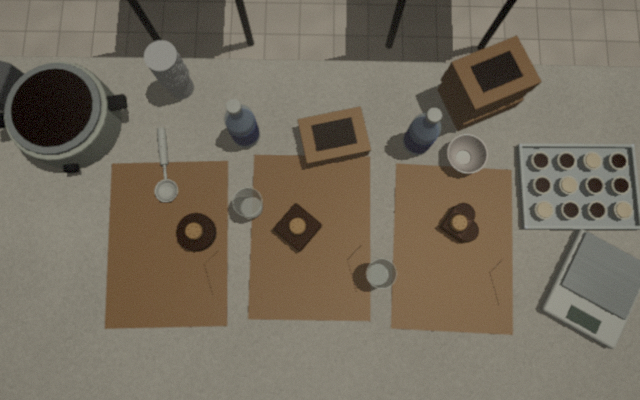

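View pics/side0.png

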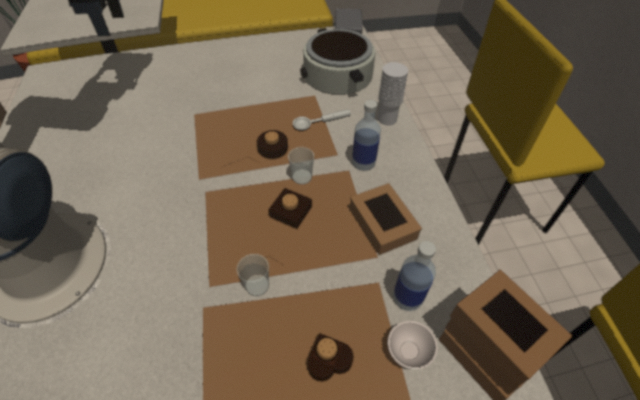

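```bash
cat > h.py <<'E'
import cv2,numpy as np
from rig import arm
def ray(c,uv):
    K=c["intrinsics"]; T=c["cam_to_world"]; k=c["k1"]
    p=cv2.undistortPoints(np.array([[uv]],float),K,np.array([k,0,0,0,0.]))[0,0]
    return T[:3,3],T[:3,:3]@np.array([p[0],p[1],1])
def onplane(c,uv,z):
    o,d=ray(c,uv); return o+d*(z-o[2])/d[2]
def tri(r):
    A=b=0
    for o,d in r:
        d=d/np.linalg.norm(d); P=np.eye(3)-np.outer(d,d); A=A+P; b=b+P@o
    return np.linalg.solve(A,b)
def cap(img,uv,R=12):
    "centroid of bright blob around uv, bounded by the dark shell"
    u,v=uv; w=img[v-R:v+R+1,u-R:u+R+1,0].astype(np.uint8)
    t,m=cv2.threshold(w,0,255,cv2.THRESH_OTSU)
    n,l,s,c=cv2.connectedComponentsWithStats(m)
    i=l[R,R]; return c[i]+[u-R,v-R],s[i],t
E
python3 - <<'E'
from h import *
P=dict(round=((194,231),(271,138)),heart=((459,223),(327,347)),square=((298,226),(290,202)))
I={n:cv2.imread(f"pics/{n}0.png")[:,:,::-1] for n in("top","side")}
C={n:arm.get_calibration(n) for n in I}
for k,v in P.items():
    r=[]
    for n,uv in zip(I,v):
        c,s,t=cap(I[n],uv,11); r.append(ray(C[n],c)); print(k,n,c.round(1),s,t,onplane(C[n],c,.046).round(4))
    print("tri",tri(r).round(4))
a=np.hstack([cv2.resize(np.ascontiguousarray(I["top"][v[0][1]-20:v[0][1]+21,v[0][0]-20:v[0][0]+21]),(260,260),interpolation=0) for v in P.values()])
b=np.hstack([cv2.resize(np.ascontiguousarray(I["side"][v[1][1]-20:v[1][1]+21,v[1][0]-20:v[1][0]+21]),(260,260),interpolation=0) for v in P.values()])
cv2.imwrite("pics/crop.png",np.vstack([a,b])[:,:,::-1])
for i in range(5): print(np.round(arm.current_force(),2),arm.current_width()); arm.sleep(.02)
E
```

```text
round top [193.3 230.4] [  2   3  17  16 219] 86.0 [0.5417 0.2548 0.046 ]
round side [270.8 133.2] [  0   0  23  16 243] 84.0 [0.542  0.2674 0.046 ]
tri [0.5407 0.2514 0.0602]
heart top [459.5 222.1] [  4   3  16  16 195] 100.0 [ 0.5679 -0.3028  0.046 ]
heart side [326.7 347.6] [  1   2  20  20 306] 99.0 [ 0.5678 -0.3023  0.046 ]
tri [ 0.5678 -0.3026  0.0467]
square top [297.2 225.4] [  3   3  16  16 207] 93.0 [0.5557 0.038  0.046 ]
square side [289.6 200.4] [  3   3  16  14 181] 88.0 [0.5554 0.0381 0.046 ]
tri [0.5555 0.038  0.0462]
[-0.68 -0.58  0.71] 0.0911343609792244
[-0.53 -0.15 -0.94] 0.09116992368257579
[0.31 0.14 0.23] 0.09114199837034655
[ 0.53 -0.46 -0.14] 0.09122839551875946
[0.17 0.73 0.2 ] 0.09162412981559859
```

View pics/crop.png

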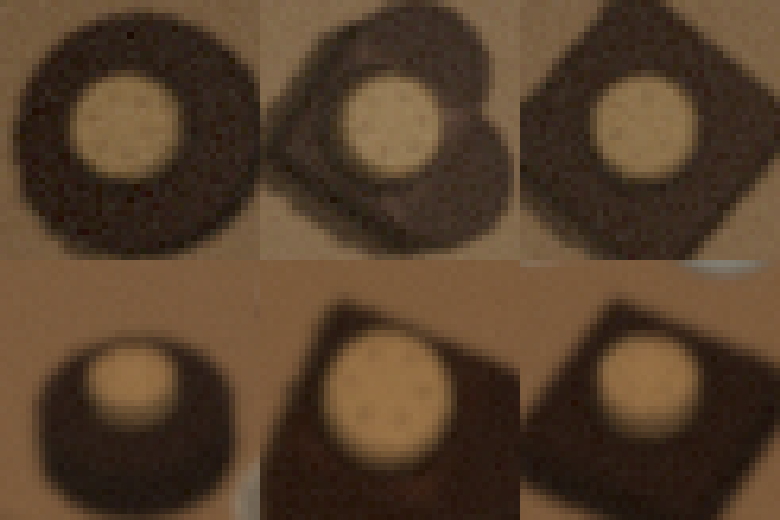

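```bash
cat >> h.py <<'E'
R=np.diag([-1.,1,-1])
def fz(n=25):
    s=[]
    for _ in range(n): s.append(arm.current_force()); arm.sleep(.01)
    return np.mean(s,0)
def press(x,y):
    arm.move_to([x,y,.16],R); arm.move_l([x,y,.060],R,feed=.1); arm.move_l([x,y,.052],R,feed=.03)
    arm.sleep(.3); f0=fz(); zc=None; z=.052
    while z>.0405:
        z-=.001; arm.move_l([x,y,z],R,feed=.01); f=fz(12)-f0; p=arm.current_ee_pos()
        print(round(z,4),np.round(p,4),f.round(2))
        if zc is None and f[2]>1.5: zc=p[2]+.0005
        if f[2]>6.3 or (zc and zc-p[2]>=.0047): break
    print("contact",zc,"t",arm.current_t())
    arm.move_l([x,y,.07],R,feed=.04); arm.move_l([x,y,.16],R,feed=.15)
E
python3 - <<'E'
from h import *
arm.grip(0.0); print(arm.current_width(),arm.current_t())
press(.5415,.2547)
print(arm.current_t()); cv2.imwrite("pics/side1.png",arm.snapshot("side")[:,:,::-1])
E
```

```text
0.0003434443295887522 1.55
0.051 [0.5415 0.2547 0.051 ] [ 0.18 -0.26  0.19]
0.05 [0.5415 0.2547 0.05  ] [ 0.19  0.05 -0.24]
0.049 [0.5415 0.2547 0.049 ] [ 0.34 -0.26 -0.07]
0.048 [0.5415 0.2547 0.048 ] [0.18 0.06 0.26]
0.047 [0.5415 0.2547 0.047 ] [-0.32 -0.38  0.5 ]
0.046 [0.5415 0.2547 0.0459] [-0.12 -0.12  0.78]
0.045 [0.5415 0.2547 0.0449] [-0.13 -0.5   1.01]
0.044 [0.5415 0.2547 0.0439] [-0.27 -0.37  1.34]
0.043 [0.5415 0.2547 0.0429] [-0.76 -0.54  1.76]
0.042 [0.5415 0.2547 0.0419] [-0.89 -0.79  1.95]
0.041 [0.5415 0.2547 0.0409] [-1.18 -0.56  2.32]
0.04 [0.5415 0.2547 0.04  ] [-0.91 -0.71  2.58]
contact 0.04343373446956231 t 9.725
11.375
```

View pics/side1.png

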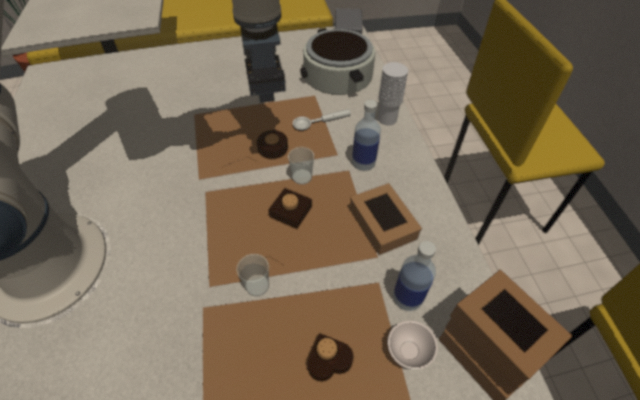

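Run:
```python
from h import *
arm.move_to([.568,-.303,.16],R); arm.sleep(.3); print(fz(), arm.current_t())
out=[]
for n,(u,v) in dict(top=(194,231),side=(271,138)).items():
    i=arm.snapshot(n)[:,:,::-1]; cv2.imwrite(f"pics/{n}2.png",i); b=cv2.imread(f"pics/{n}0.png")
    for q in(b,i): out.append(cv2.resize(np.ascontiguousarray(q[v-20:v+21,u-20:u+21]),(390,300),interpolation=0))
cv2.imwrite("pics/crop2.png",np.vstack([np.hstack(out[:2]),np.hstack(out[2:])]))
```

```text
[-0.08826914  0.02554508 -0.01159277] 13.9417
```

View pics/crop2.png

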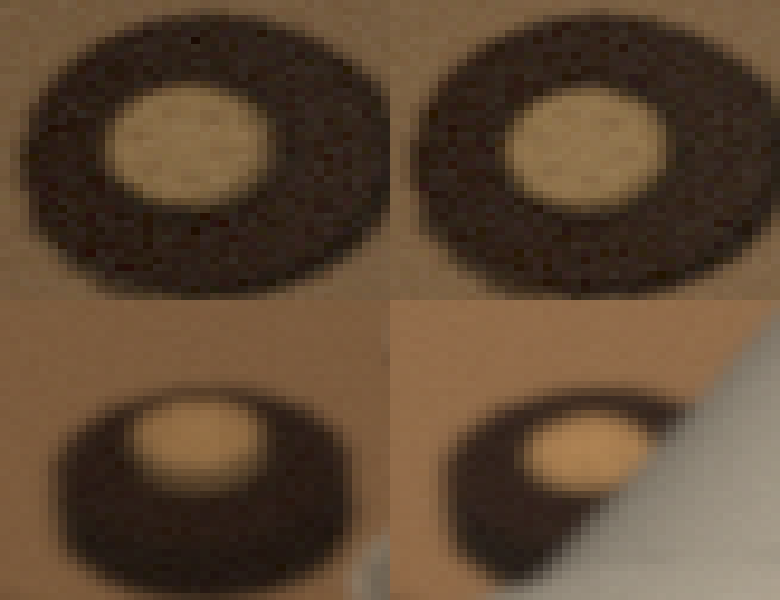

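```bash
sed -i 's/z>.0405/z>.0430/; s/zc-p\[2\]>=.0047/0/' h.py
python3 - <<'E'
from h import *
press(.568,-.3028)
E
```

```text
0.051 [ 0.568  -0.3028  0.051 ] [ 0.06  0.21 -0.07]
0.05 [ 0.568  -0.3028  0.05  ] [ 0.29  0.13 -0.3 ]
0.049 [ 0.568  -0.3028  0.049 ] [-0.13 -0.16 -0.3 ]
0.048 [ 0.568  -0.3028  0.048 ] [0.36 0.1  0.23]
0.047 [ 0.568  -0.3028  0.047 ] [0.04 0.33 1.09]
0.046 [ 0.568  -0.3028  0.0459] [-0.18  0.48  1.37]
0.045 [ 0.568  -0.3028  0.0449] [-0.38  0.08  1.17]
0.044 [ 0.568  -0.3028  0.0439] [-0.2   0.25  1.38]
0.043 [ 0.568  -0.3028  0.0429] [-0.51  0.44  1.73]
contact 0.04343551969743478 t 19.5167
```

Run:
```python
from h import *
arm.move_to([.2,.56,.214],R); arm.sleep(.2)
P=dict(round=((194,231),(271,138)),heart=((459,223),(327,347)),square=((298,226),(290,202)))
out=[]
for n,j in(("top",0),("side",1)):
    b=cv2.imread(f"pics/{n}0.png"); i=np.ascontiguousarray(arm.snapshot(n)[:,:,::-1]); cv2.imwrite(f"pics/{n}3.png",i)
    for q in((b,i) if j else (i,)): out.append(np.hstack([cv2.resize(np.ascontiguousarray(q[v[j][1]-16:v[j][1]+17,v[j][0]-16:v[j][0]+17]),(264,198),interpolation=0) for v in P.values()]))
cv2.imwrite("pics/crop3.png",np.vstack(out))
c=arm.get_calibration("side"); T=np.linalg.inv(c["cam_to_world"])
for k,p in dict(round=(.5415,.2547),heart=(.568,-.3028)).items():
    for z in(.048,.043,.040): 
        q=T@[*p,z,1]; print(k,z,(c["intrinsics"]@(q[:3]/q[2]))[:2].round(2))
print(arm.current_t())
```

```text
round 0.048 [271.05 135.68]
round 0.043 [271.22 137.14]
round 0.04 [271.32 138.01]
heart 0.048 [326.97 349.07]
heart 0.043 [326.92 350.05]
heart 0.04 [326.89 350.63]
24.675
```

View pics/crop3.png

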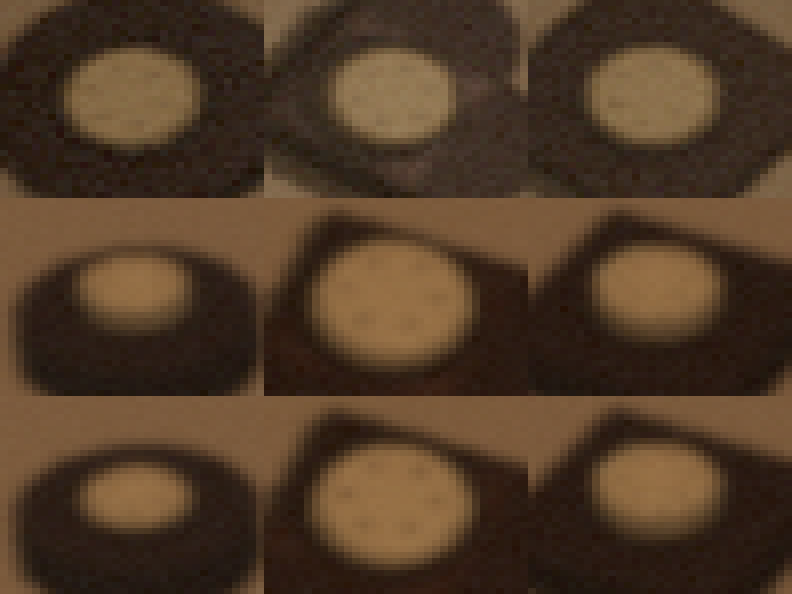

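Run:
```python
from h import *
P=dict(round=(271,138),heart=(327,347),square=(290,202))
b,i=[cv2.imread(f"pics/side{k}.png")[:,:,2].astype(np.float32) for k in(0,3)]
for k,(u,v) in P.items():
    # upper and lower edge rows of the cap: half-level crossing along the centre columns
    for q in(b,i):
        p=q[v-16:v+17,u-2:u+3].mean(1); m=(p[10:20].max()+35)/2
        g=np.gradient(p); print(k,m.round(),p[2:28].round().astype(int))
    w=np.zeros_like(b[:0])
    T=cv2.resize(b[v-8:v+9,u-8:u+9],None,fx=10,fy=10,interpolation=cv2.INTER_CUBIC)
    S=cv2.resize(i[v-12:v+13,u-12:u+13],None,fx=10,fy=10,interpolation=cv2.INTER_CUBIC)
    _,s,_,l=cv2.minMaxLoc(cv2.matchTemplate(S,T,cv2.TM_CCOEFF_NORMED)); print(k,(np.array(l)-40)/10,s)
```

```text
round 91.0 [122 124 123 123 120 107  89  99 127 142 146 147 147 147 146 142 128 108
  92  79  60  44  42  42  42  43]
round 92.0 [125 123 124 124 120 107  79  56  59  88 121 138 145 148 147 146 144 139
 128 107  74  47  41  41  43  43]
round [0.2 1.9] 0.9509881138801575
heart 92.0 [122 115 100  79  79 109 134 144 145 146 147 147 149 149 149 150 150 147
 146 145 148 150 145 132 113  90]
heart 93.0 [122 115 101  76  58  69 105 134 145 145 144 147 149 149 149 151 150 150
 148 145 145 148 151 145 130 108]
heart [-0.1  0.9] 0.9907336235046387
square 92.0 [114 100  74  53  49  73 107 133 144 146 148 148 147 146 144 145 142 131
 115  99  85  70  49  40  40  41]
square 92.0 [117  99  75  54  50  73 108 134 144 148 148 149 148 145 146 145 142 132
 116  99  86  69  49  40  41  40]
square [0. 0.] 0.998252272605896
```

The side view shows the round cap about 7 mm in and the heart cap about 4.7 mm. The untouched square cap reads zero shift, so the measurement holds. I'll press the square the same way.

Run:
```python
from h import *
press(.5555,.038)
arm.move_to([.2,.56,.214],R); arm.sleep(.2)
P=dict(round=(271,138),heart=(327,347),square=(290,202))
b=cv2.imread("pics/side0.png")[:,:,2].astype(np.float32); i=arm.snapshot("side")[:,:,0].astype(np.float32)
up=lambda a:cv2.resize(a,None,fx=10,fy=10,interpolation=cv2.INTER_CUBIC)
for k,(u,v) in P.items():
    _,s,_,l=cv2.minMaxLoc(cv2.matchTemplate(up(i[v-12:v+13,u-12:u+13]),up(b[v-8:v+9,u-8:u+9]),cv2.TM_CCOEFF_NORMED)); print(k,(np.array(l)-40)/10,s)
print(arm.current_t())
```

```text
0.051 [0.5555 0.038  0.051 ] [-0.22 -0.06  0.02]
0.05 [0.5555 0.038  0.05  ] [0.2  0.21 0.09]
0.049 [0.5555 0.038  0.049 ] [ 0.13  0.08 -0.13]
0.048 [0.5555 0.038  0.048 ] [-0.07 -0.07 -0.05]
0.047 [0.5555 0.038  0.0469] [-0.02  0.    0.21]
0.046 [0.5555 0.038  0.0459] [-0.23 -0.12  0.06]
0.045 [0.5555 0.038  0.0449] [-0.36  0.03  0.65]
0.044 [0.5555 0.038  0.044 ] [-0.06 -0.06  1.03]
0.043 [0.5555 0.038  0.043 ] [-0.11 -0.21  1.21]
contact None t 32.1667
round [0.1 1.9] 0.95125412940979
heart [-0.1  0.9] 0.9906841516494751
square [0.2 1.3] 0.9880938529968262
36.2583
```

```bash
python3 -c "
from rig import arm
print(arm.sign_off())"
```

```text
the job is handed in; nothing more can be done
None
```

I pressed all three caps in order (round, heart, square) and handed the job in at about 36 s. From the side camera they are roughly 7, 4.7 and 5 mm deep; the round one is past the 5 mm aim but inside the 2–9 mm limit. I saw no shift in the chocolates, and sign-off returned no verdict.

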